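# Tip dud capacitors through the one-way flap of the scrap box

## Robot

A 6-joint arm with a two-finger parallel gripper is mounted at the origin on a cart in front of the work surface, level with it; the furniture and walls round the work are solid. World frame = base frame: x ahead of the robot, y to its left, z up, the work surface at z = 0. Lengths are in m, angles in rad, forces in N, time in s.
With the tool pointing down it reaches from about 0.35 to 0.85 m from the base axis. Payload 8.1 kg.
Tool frame: the origin (TCP) lies at the very end of the fingers, on their centre line; the grasp point (between the pads) lies 19 mm behind it; z points along the fingers, y is the line along which they close (so a half turn about z gives the same grasp; the last joint's range is limited). The gripper opens to 93 mm and grips with 3 to 60 N. Pads are 15 mm wide; open, the fingers measure 128 mm over their backs; the gripper's body (75 mm by 188 mm) begins 65 mm behind the grasp point.
Start: joints at [-1.369, 0.13, 1.488, -0, 1.523, -0.085], TCP at [0.17, -0.575, 0.219] pointing down, gripper open.
Joint ranges: [-2.96, 2.96], [-0.89, 2.26], [0.02, 2.5], [-1.34, 4.48], [0, 2.73], [-2.66, 2.66]. Speed limits (rad/s): [2.39, 2.39, 2.79, 3.14, 3.14, 3.14].

## Interface

Orientations are given as a rotation vector (axis times angle).
In Python, from plant import robot gives the robot as it stands. The module is installed in compiled form; this text tells all that it offers.
- The arm moves only by the tool play_rows, never from a script. Its argument "increments" is text: rows parted by semicolons, each of 5 numbers parted by spaces: the shift along the tool's x, y, z in mm, then the turn about the tool's z in degrees, then the closure, from -1 (fully open) to 1 (shut). In form: dx dy dz yaw claw; .... A call has 1 to 20 rows; each row is the pose to reach, as a shift and turn from the pose commanded when the call began, along the tool's axes at that moment; what a row does not reach only later rows make up. A row lasts 1/10 s, in which the tool goes at most 50 mm and 8.59 degrees, less where a joint would pass 70% of its speed; a pose out of reach is approached as far as the arm can. A call with a gripper value outside its range is refused whole. The fingers move at their own pace and stop on an object; "force" is the grip in N (left out, the last holds). Time passes only in rows, so rows that repeat a pose let the fingers close. It gives the time, the measured TCP pose, the force, the opening and the grip force at its end, in the units of the state.
- robot.read_state(): the state, without advancing time (a new reading comes with each control period).
- robot.read_camera(name): name is "side" or "top"; returns the picture (420x560x3 uint8, blue, green, red); there is no depth.
- robot.calibration(name): a dict with "vertical_fov" (degrees; the focal length in pixels is half the picture's height over the tangent of half this angle, whatever the lens; pixels are square), "cx", "cy" (the principal point, pixels), "rvec" (rotation vector, rad) and "tvec" (3), from world to camera coordinates, as OpenCV has them. Camera axes: x right, y down, z forward; pixel columns grow to the right and rows downward; lengths in m; the calibration is good to about 2 mm. A picture is of the moment at which its call begins. calibration takes no time and is no camera call.
- robot.close_job(): hands the job in; it is judged then, once.
Trained networks look in the newest picture that a camera, given by its name, has taken for a name from the list of things; names that differ only in an ending like _2 or _b are one class to them, and where a whole thing is asked for, a point or a joint stands for the part that bears it (a point fixed in the world has none). Each returns a list of dicts, best first, with "conf" (0 to 1); they miss things now and then, are a little off and sometimes report something else, mostly with a low value. They report only what shows in the picture. A call takes as long as a camera call. They do not tell look-alikes from the thing itself.
- robot.recognise(camera, query): "centre" ([x, y, z] in m, in world coordinates, good to about 4 mm: the middle of the surface that is visible of it).
- robot.regions_of(camera, query): "pixels" (420x560 bool, what is visible of it).
- robot.landmark_of(camera, query): "centre" ([x, y, z] in m, in world coordinates, good to about 4 mm: a listed point, or the origin of a listed thing).
The state is a dict: "t": time; "q": joint angles; "dq": joint speeds; "joint_torque": joint torques, N m; "tool_pos": TCP position; "orientation": TCP orientation; "force": force on the tool from outside, world axes, zero at the start; "wrist_torque": the same for the moment, N m; "opening": finger opening in m; "gripper_force": force on a finger pad.
Only numpy, scipy, OpenCV 4.12 (cv2) and the standard library are available. Lean on these libraries where they do the work, as an engineer would, in place of code of your own. Each camera call takes 0.05 s, during which the arm holds its last target. There are 200 camera calls.

## Task

Two dud capacitors lie in one of the two small metal pouring cups. Pick up that cup, press the scrap box's one-way flap open with the cup's pouring rim and tip both capacitors through into the box. Then set the empty cup back down upright on the bench, clear of the box so that the flap has sprung shut.

Things in the scene. Friction and masses are not known exactly. Their poses are not given: they have to be found in the camera images.
- cup_mid (a point): Middle of the loaded cup, half-way up (21 mm): a plain open aluminium cup 105 mm long (x), 50 wide (y), 42 high, 90 g; the one of two equal cups that holds the capacitors. x points to the pouring rim, z up. Side walls vertical and parallel, so grip it across the 50 mm width at this point, which is 40 mm ahead of the back wall and 65 mm behind the rim. Underside flat.
- cup: The same cup; origin on its underside, 21 mm below point cup_mid, same axes. Beside the front 30 mm the side walls are 30 mm high.
- cup_rim (a point): Middle of the cup's straight pouring rim, 65 mm ahead of cup_mid and 17 mm above the underside, same axes. The front end below the rim is a vertical plate down to the underside. Inside, a smooth ramp rises at 22 degrees from the floor to the rim; it keeps the capacitors in until the cup is tipped forward over about 22 degrees. Tipped 50 to 60 degrees they slide out.
- scrap_box: Grey sheet-metal scrap box fixed on the bench, 150 mm long (x), 110 wide (y), 105 high, empty; origin at the centre of its underside, z up. In its flat top is a port 80 x 80 mm, centred over the origin, closed by a steel flap. Across the top just beyond the port, at x = +44 mm, stands a stop strip 12 mm high.
- flap (a joint): Angle of the box's flap: 0 shut (level with the box's top), up to 1.2 rad pressed down into the box; opens inwards only. Hinged along the port's -x edge (x = -40 mm), free edge at x = +38 mm: bring the cup from the -x side, rim towards +x, and the open flap is a chute ahead of it. A spring shuts it; 1 to 2 N at its middle opens it, the capacitors' weight alone does not.
- dud_a_mid (a point): Centre of the first dud capacitor, a small black cylinder 18 mm in diameter, 30 mm long, 20 g, lying loose in the cup, free to roll; z is the cylinder's axis.
- dud_b_mid (a point): Centre of the second dud capacitor, equal to the first, in the same cup.
Mind the look-alikes: they are no part of the job. Leave any blue or purple look-alike of the cup alone.

How it is judged:
By the outcome, as a careful person would: the job done as asked, in the order asked, and still so for the second after the job is handed in, with the robot touching nothing.
It also fails if it takes over 54 s, if anything falls off the work surface, if the arm or the gripper's body presses on something with over 40 N, if the wrist force passes 120 N, or if a joint passes its speed limit or range.

## Working session

There is one attempt and no reset: what is moved stays moved. The work goes in short steps, Python scripts to look and compute and a tool call to move; the robot and the scene stay as the last step left them, time stands still between calls to the robot, and variables do not carry over. Pictures are saved under pics/ and viewed, at most 10 in all, crops included, and the job is handed in when it is done.

Besides the shell and the picture viewer there is one more tool, called after ">>>" as name(argument=value, ...), one argument or row to a line, values as JSON. play_rows: Moves the arm, as the interface text tells. Its arguments: {"type":"object","properties":{"increments":{"type":"string"},"force":{"type":"number"}},"required":["increments"]}

```bash
mkdir -p pics; python3 - <<'E'
from plant import robot
import cv2,numpy as np
for c in("top","side"):
    im=robot.read_camera(c); cv2.imwrite(f"pics/{c}1.png",im)
    k=robot.calibration(c); print(c,{a:np.round(b,3) for a,b in k.items()})
    for q in("cup_mid","cup_rim","cup","scrap_box","dud_a_mid"):
        print(q,[(np.round(d["centre"],3),round(d["conf"],2)) for d in robot.landmark_of(c,q)])
s=robot.read_state();print({k:np.round(v,3) for k,v in s.items()})
E
```

```text
top {'vertical_fov': np.float64(47.96), 'cx': np.float64(278.471), 'cy': np.float64(208.691), 'rvec': array([ 2.136, -2.185,  0.111]), 'tvec': array([0.079, 0.457, 1.07 ])}
cup_mid [(array([0.246, 0.293, 0.021]), 0.7), (array([0.35 , 0.201, 0.021]), 0.69), (array([0.497, 0.189, 0.021]), 0.63)]
cup_rim [(array([0.249, 0.362, 0.018]), 0.9), (array([0.316, 0.147, 0.018]), 0.71), (array([0.517, 0.13 , 0.013]), 0.59)]
cup [(array([0.498, 0.188, 0.   ]), 0.95), (array([0.25 , 0.296, 0.001]), 0.91), (array([0.349, 0.206, 0.   ]), 0.66)]
scrap_box [(array([ 0.567, -0.153, -0.001]), 0.74)]
dud_a_mid [(array([0.487, 0.216, 0.011]), 0.51)]
side {'vertical_fov': np.float64(45.457), 'cx': np.float64(273.99), 'cy': np.float64(210.936), 'rvec': array([ 0.513, -2.489,  1.427]), 'tvec': array([0.448, 0.141, 1.28 ])}
cup_mid [(array([0.5  , 0.187, 0.017]), 0.9), (array([0.352, 0.203, 0.021]), 0.87), (array([0.248, 0.293, 0.019]), 0.68)]
cup_rim [(array([0.258, 0.363, 0.018]), 0.97), (array([0.513, 0.13 , 0.015]), 0.87), (array([0.317, 0.151, 0.014]), 0.55)]
cup [(array([0.345, 0.203, 0.002]), 0.97), (array([ 0.494,  0.189, -0.002]), 0.68), (array([0.253, 0.298, 0.004]), 0.63)]
scrap_box [(array([ 0.56 , -0.154,  0.005]), 0.89)]
dud_a_mid []
{'t': np.float64(0.6), 'q': array([-1.369,  0.13 ,  1.488,  0.   ,  1.523, -0.085]), 'dq': array([-0.001,  0.001, -0.   , -0.   , -0.002, -0.   ]), 'joint_torque': array([-0.0000e+00, -5.5941e+01, -4.9180e+01,  7.7000e-02,  2.3000e-02,
       -0.0000e+00]), 'tool_pos': array([ 0.17 , -0.576,  0.219]), 'orientation': array([3.109, 0.449, 0.   ]), 'force': array([0.452, 0.384, 0.137]), 'wrist_torque': array([-0.006,  0.043,  0.043]), 'gripper_force': np.float64(0.0), 'opening': np.float64(0.093)}
```

View pics/top1.png

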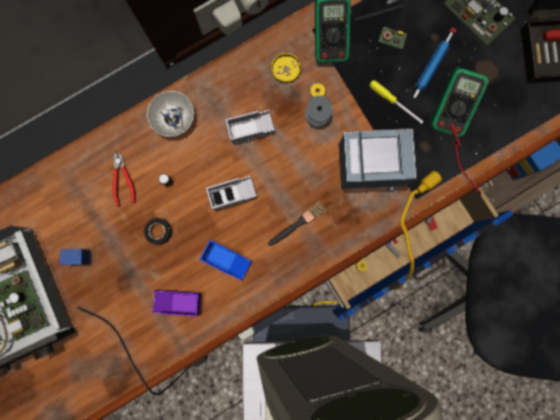

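View pics/side1.png

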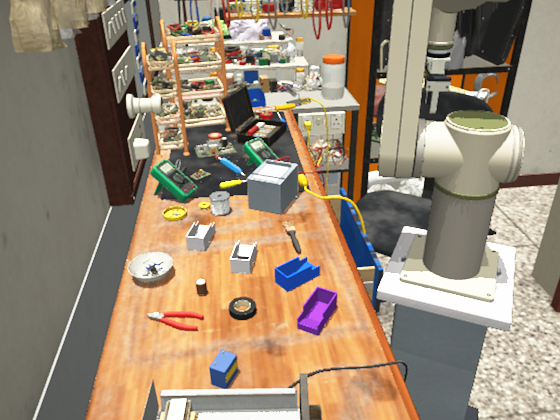

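Top view: the loaded cup, with two dark capacitors, is at about (231,193). The empty silver twin is at (250,126), and the blue and purple look-alikes are at (226,260) and (177,302). The box is at (378,158) with a strip line near x≈361. The side view agrees. Next I'll zoom in for orientations.

```bash
cat > h.py <<'E'
from plant import robot
import cv2,numpy as np
def cam(c):
    k=robot.calibration(c); f=210/np.tan(np.radians(k["vertical_fov"]/2))
    K=np.array([[f,0,k["cx"]],[0,f,k["cy"]],[0,0,1.]]); return K,cv2.Rodrigues(np.array(k["rvec"]))[0],np.array(k["tvec"])
def px(c,P):
    K,R,t=cam(c); p=(R@np.atleast_2d(P).T).T+t; p=p@K.T; return p[:,:2]/p[:,2:]
def ray(c,uv,z):
    K,R,t=cam(c); d=R.T@np.linalg.inv(K)@np.array([*uv,1.]); o=-R.T@t; return o+d*(z-o[2])/d[2]
E
python3 - <<'E'
from h import *
a=cv2.imread("pics/top1.png"); s=cv2.imread("pics/side1.png")
r=lambda i,x,y,w,h:cv2.resize(i[y:y+h,x:x+w],(400,300),interpolation=cv2.INTER_CUBIC)
o=np.vstack([np.hstack([r(a,200,165,64,48),r(a,330,115,100,75)]),np.hstack([r(s,217,232,52,39),r(s,235,150,80,60)])])
cv2.imwrite("pics/z.png",o)
for c in("top","side"):
  print(c,px(c,[[.497,.189,.021],[.515,.13,.017],[.565,-.153,.105]]).round(1))
E
```

```text
top [[226.9 193.7]
 [252.1 185.8]
 [379.1 153.6]]
side [[242.1 256.5]
 [246.2 244.5]
 [271.5 170.1]]
```

View pics/z.png

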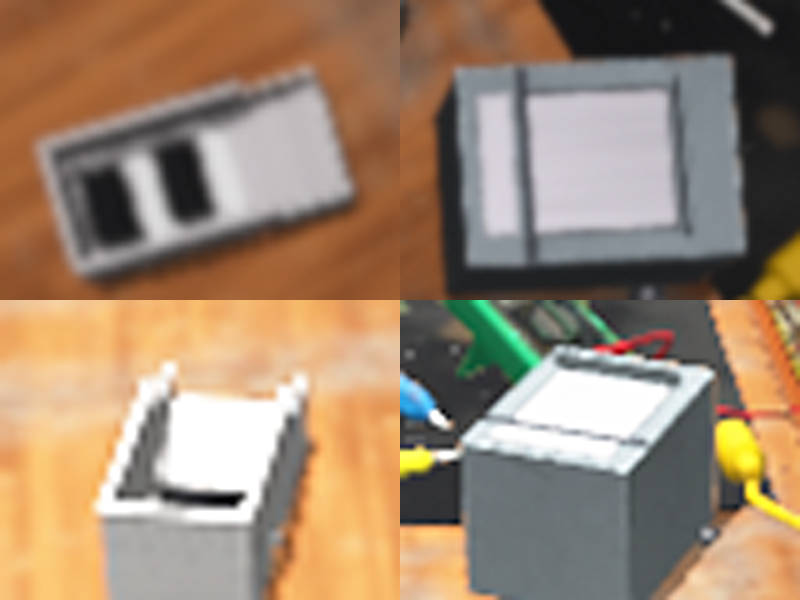

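The crops show the loaded cup's rim towards image right. On the box there is a full-width dark line at top pixel ~(360.5,155) and a short dark line at ~(400,154). The side view shows what looks like a standing dark face at the far end, ~(278,163). I'll check by height which of the two is the strip.

```bash
python3 - <<'E'
from h import *
for z in(.105,.117):
  print(z,"hingeline top",ray("top",(360.5,155),z).round(3),"short top",ray("top",(400,154),z).round(3))
  print("   nearline side",ray("side",(268,176),z).round(3),"far side bottom/top",ray("side",(278.4,165),z).round(3),ray("side",(279,161.5),z).round(3))
# box corners top plane
for n,uv in dict(TL=(344,132),TR=(413,129),BR=(416,177.5),BL=(347,181)).items(): print(n,ray("top",uv,.105).round(3))
for n,uv in dict(BL=(220+-10.0,189),).items(): pass
for n,uv in dict(cTL=(206.2,188),cBL=(213,209),cRt=(250.5,176),cRb=(256.5,196.5)).items(): print(n,ray("top",uv,.036).round(3))
L=[]
for c in("top","side"):
  for i in range(3):
    robot.read_camera(c)
    for q in("cup_mid","cup_rim","scrap_box","flap","dud_a_mid"):
      for d in robot.landmark_of(c,q):
        p=d["centre"]
        if q in("scrap_box","flap","dud_a_mid") or p[0]>.45: print(c,q,np.round(p,3),round(d["conf"],2))
E
```

```text
0.105 hingeline top [ 0.563 -0.113  0.105] short top [ 0.563 -0.198  0.105]
   nearline side [ 0.558 -0.111  0.105] far side bottom/top [ 0.56  -0.195  0.105] [ 0.569 -0.22   0.105]
0.117 hingeline top [ 0.56  -0.11   0.117] short top [ 0.56  -0.195  0.117]
   nearline side [ 0.547 -0.089  0.117] far side bottom/top [ 0.55  -0.171  0.117] [ 0.558 -0.196  0.117]
TL [ 0.615 -0.079  0.105]
TR [ 0.618 -0.229  0.105]
BR [ 0.511 -0.23   0.105]
BL [ 0.506 -0.081  0.105]
cTL [0.509 0.235 0.036]
cBL [0.46  0.22  0.036]
cRt [0.535 0.132 0.036]
cRb [0.487 0.119 0.036]
top cup_mid [0.5   0.19  0.017] 0.86
top cup_rim [0.518 0.128 0.016] 0.98
top scrap_box [ 0.563 -0.154 -0.003] 0.77
top scrap_box [0.499 0.19  0.02 ] 0.45Traceback (most recent call last):
  File "<stdin>", line 14, in <module>
ValueError: it knows: cup, cup_mid, cup_rim, dud_a_mid, dud_b_mid, scrap_box
```

The near line triangulates to z≈0.105, so it is the hinge. The far one is at 0.117, so it is the strip. The box's +x therefore points to world −y, with its centre at (0.5625,−0.154). The cup is at (0.497,0.189), heading −75°. I'll move above the cup.

>>> play_rows(
  increments="530 -642 0 -88.6 -1;530 -642 0 -88.6 -1;530 -642 0 -88.6 -1;530 -642 0 -88.6 -1;530 -642 0 -88.6 -1;530 -642 0 -88.6 -1;530 -642 0 -88.6 -1;530 -642 0 -88.6 -1;530 -642 0 -88.6 -1;530 -642 0 -88.6 -1;530 -642 0 -88.6 -1;530 -642 0 -88.6 -1;530 -642 0 -88.6 -1;530 -642 0 -88.6 -1;530 -642 0 -88.6 -1;530 -642 0 -88.6 -1;530 -642 0 -88.6 -1;530 -642 0 -88.6 -1;530 -642 0 -88.6 -1",
)

```text
t: 2.7
tool_pos: [0.4962, 0.1906, 0.2183]
orientation: [-1.909, -2.494, 0.002]
force: [0.1, 0.4, 0.2]
opening: 0.0932
gripper_force: 0.0
```

```bash
python3 - <<'E'
from h import *
s=robot.read_state();print({k:np.round(s[k],3) for k in("t","q","tool_pos","orientation","opening","force")})
R=cv2.Rodrigues(np.array(s["orientation"]))[0];print(R.round(3), np.degrees(np.arctan2(R[1,0],R[0,0])))
im=robot.read_camera("side");cv2.imwrite("pics/s2.png",im)
for q in("cup_mid","cup_rim","cup","dud_a_mid"):
  print(q,[(np.round(d["centre"],3),round(d["conf"],2)) for d in robot.landmark_of("side",q)])
E
```

```text
{'t': np.float64(2.7), 'q': array([ 0.27 , -0.054,  1.678, -0.   ,  1.519,  0.006]), 'tool_pos': array([0.496, 0.191, 0.218]), 'orientation': array([-1.909e+00, -2.494e+00,  2.000e-03]), 'opening': np.float64(0.093), 'force': array([0.136, 0.374, 0.236])}
[[-0.261  0.965 -0.001]
 [ 0.965  0.261 -0.001]
 [-0.    -0.001 -1.   ]] 105.12961457306224
cup_mid [(array([0.495, 0.19 , 0.019]), 0.94), (array([0.245, 0.294, 0.02 ]), 0.85), (array([0.351, 0.205, 0.021]), 0.61)]
cup_rim [(array([0.257, 0.365, 0.017]), 0.94), (array([0.512, 0.133, 0.014]), 0.8), (array([0.315, 0.148, 0.016]), 0.6)]
cup [(array([ 0.494,  0.189, -0.001]), 0.9), (array([ 0.253,  0.299, -0.   ]), 0.7), (array([0.345, 0.204, 0.003]), 0.59)]
dud_a_mid []
```

>>> play_rows(
  increments="2 0 100 0 -1;2 0 197 0 -1;2 0 197 0 -1;2 0 197 0 -1;2 0 197 0 -1;2 0 197 0 -1;2 0 197 0 1;2 0 197 0 1;2 0 197 0 1;2 0 197 0 1;2 0 197 0 1;2 0 197 0 1;2 0 197 0 1;2 0 197 0 1;2 0 197 0 1;2 0 197 0 1",
  force=25,
)

```text
t: 4.55
tool_pos: [0.496, 0.1922, 0.0218]
orientation: [-1.912, -2.493, -0.0]
force: [-2.0, -0.7, 5.7]
opening: 0.0499
gripper_force: 25.0
```

>>> play_rows(
  increments="0 0 -10 0 1;0 0 -30 0 1;0 0 -50 0 1;0 0 -75 0 1;0 0 -100 0 1;0 0 -130 0 1;0 0 -150 0 1;0 0 -150 0 1;0 0 -150 0 1",
)

```text
t: 5.45
tool_pos: [0.496, 0.1921, 0.1714]
orientation: [1.912, 2.493, 0.0]
force: [-0.1, -0.5, -1.3]
opening: 0.0499
gripper_force: 25.0
```

```bash
python3 - <<'E'
from h import *
im=robot.read_camera("side");t=robot.read_camera("top")
p=px("side",[robot.read_state()["tool_pos"]])[0].astype(int);q=px("top",[robot.read_state()["tool_pos"]])[0].astype(int);print(p,q)
f=lambda i,p:cv2.resize(i[p[1]-60:p[1]+60,p[0]-60:p[0]+60],(400,400),interpolation=cv2.INTER_CUBIC)
cv2.imwrite("pics/l1.png",np.hstack([f(im,p),f(t,q)]))
s=robot.read_state();print(s["t"],s["tool_pos"],s["opening"],s["force"],s["wrist_torque"])
E
```

```text
[239 207] [216 184]
5.55 [0.49490824 0.1918531  0.16973112] 0.049729591622037266 [ 0.02622135  0.13105097 -0.71771164] [-0.02343082 -0.0402823  -0.02438195]
```

View pics/l1.png

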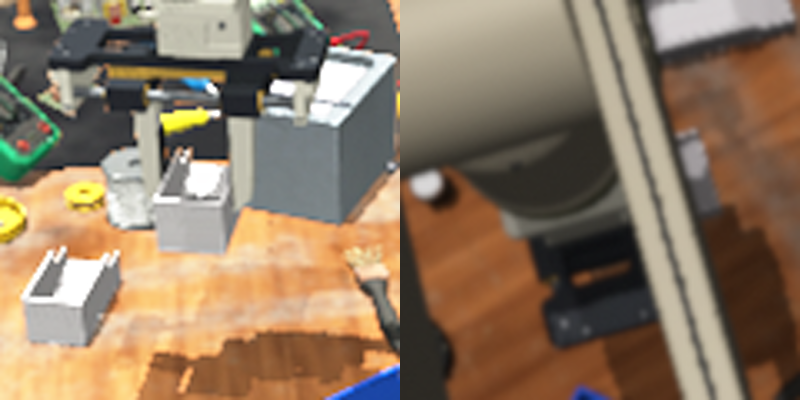

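The cup is held level. Moving it behind the hinge, rim ahead.

>>> play_rows(
  increments="-15 -1 0 1 1;-40 -2 0 2 1;-70 -4 0 3 1;-100 -6 0 5 1;-130 -7 0 6 1;-160 -9 0 7 1;-190 -11 0 9 1;-220 -12 0 10 1;-250 -14 0 11 1;-275 -15 0 12 1;-295 -16 0 13 1;-308 -17 0 13.6 1;-316 -17.6 0 13.6 1;-316 -17.6 0 13.6 1;-316 -17.6 0 13.6 1",
)

```text
t: 7.05
tool_pos: [0.5607, -0.1171, 0.1714]
orientation: [-2.193, -2.249, 0.0]
force: [0.2, -0.2, -1.3]
opening: 0.05
gripper_force: 25.0
```

```bash
python3 - <<'E'
from h import *
im=robot.read_camera("side");t=robot.read_camera("top")
s=robot.read_state()
for c,i in(("side",im),("top",t)):
  for q in("cup_rim","cup_mid","dud_a_mid","scrap_box"):
    print(c,q,[(np.round(d["centre"],3),round(d["conf"],2)) for d in robot.landmark_of(c,q) if d["centre"][0]>.45])
p=px("side",[s["tool_pos"]])[0].astype(int);q=px("top",[s["tool_pos"]])[0].astype(int);print(p,q)
f=lambda i,p:cv2.resize(i[max(0,p[1]-50):,max(0,p[0]-50):][:100,:100],(400,400),interpolation=cv2.INTER_CUBIC)
cv2.imwrite("pics/l2.png",np.hstack([f(im,p),f(t,q)]))
R=cv2.Rodrigues(np.array(s["orientation"]))[0]
print(s["t"],s["tool_pos"],np.degrees(np.arctan2(R[1,0],R[0,0])))
E
```

```text
side cup_rim [(array([ 0.563, -0.18 ,  0.166]), 0.63)]
side cup_mid [(array([ 0.562, -0.12 ,  0.166]), 0.88)]
side dud_a_mid [(array([ 0.558, -0.152,  0.   ]), 0.36)]
side scrap_box [(array([ 0.562, -0.155,  0.004]), 0.65)]
top cup_rim []
top cup_mid []
top dud_a_mid []
top scrap_box []
[267 154] [367 148]
7.15 [ 0.56084157 -0.11675765  0.17158769] 91.49110304035686
```

View pics/l2.png

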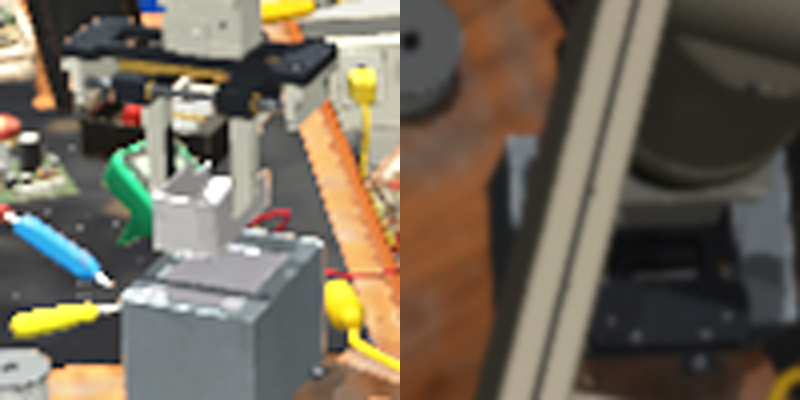

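Level and centred, with the rim over the flap. Next I'll lower it to touch the hinge edge, gently.

>>> play_rows(
  increments="-2 0 15 0 1;-4 0 30 0 1;-4 0 38 0 1;-4 0 41 0 1;-4 0 43 0 1;-4 0 44 0 1;-4 0 44 0 1",
)

```text
t: 8.25
tool_pos: [0.5613, -0.1217, 0.128]
orientation: [2.193, 2.249, 0.0]
force: [-0.1, -0.8, -1.9]
opening: 0.0498
gripper_force: 25.0
```

>>> play_rows(
  increments="0 0 1 0 1;0 0 1 0 1;0 0 2 0 1;-1 0 3 0 1;-2 0 4 0 1;-3 0 4 0 1;-3 0 4 0 1",
  force=8,
)

```text
t: 8.95
tool_pos: [0.562, -0.1249, 0.1251]
orientation: [2.192, 2.248, 0.002]
force: [-0.7, 0.3, 6.0]
opening: 0.0499
gripper_force: 8.0
```

```bash
python3 - <<'E'
from h import *
im=robot.read_camera("side");s=robot.read_state()
print(s["t"],s["tool_pos"].round(4),s["force"].round(1),s["wrist_torque"].round(3),s["opening"],s["gripper_force"])
cv2.imwrite("pics/l3.png",cv2.resize(im[100:200,210:330],(720,600),interpolation=cv2.INTER_CUBIC))
for q in("cup_rim","cup_mid","cup"):
    print(q,[(np.round(d["centre"],3),round(d["conf"],2)) for d in robot.landmark_of("side",q) if d["centre"][1]<0])
E
```

```text
9.0 [ 0.5621 -0.1249  0.1251] [-2.   0.6  6.3] [0.059 0.046 0.001] 0.049947101535628015 8.002358973026276
cup_rim [(array([ 0.564, -0.187,  0.115]), 0.77)]
cup_mid [(array([ 0.564, -0.127,  0.123]), 0.83)]
cup [(array([ 0.56 , -0.128,  0.101]), 0.87)]
```

View pics/l3.png

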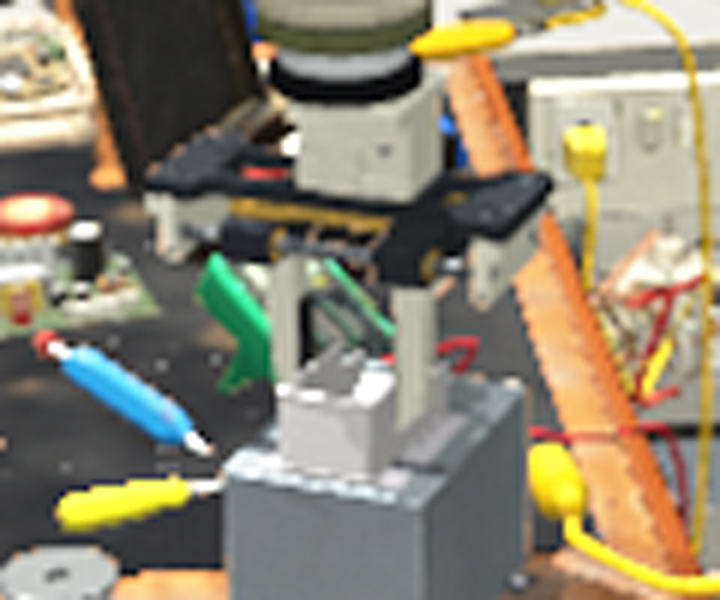

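The cup rests on the box top, still about level, pressing with 6 N. Now a lighter grip, and arc forward and down so the cup pivots between the pads.

>>> play_rows(
  increments="0 0 0 0 1;0 0 1 0 1;-1 0 1 0 1;-2 0 2 0 1;-3 0 3 0 1;-4 0 4 0 1;-5 0 4 0 1;-5 0 4 0 1",
  force=3,
)

```text
t: 9.95
tool_pos: [0.5608, -0.1297, 0.1191]
orientation: [-2.193, -2.248, 0.001]
force: [0.2, -0.4, 0.9]
opening: 0.0501
gripper_force: 3.0
```

```bash
cat > look.py <<'E'
from h import *
import sys
im=robot.read_camera("side");s=robot.read_state()
print(s["t"],s["tool_pos"].round(4),s["force"].round(1),s["wrist_torque"].round(3),s["opening"].round(4),s["gripper_force"].round(1))
cv2.imwrite(f"pics/{sys.argv[1]}.png",cv2.resize(im[100:200,210:330],(720,600),interpolation=cv2.INTER_CUBIC))
A=[]
for i in range(2):
  if i: robot.read_camera("side")
  for q in("cup_rim","cup_mid","cup","dud_a_mid"):
    print(q,[(np.round(d["centre"],3),round(d["conf"],2)) for d in robot.landmark_of("side",q) if d["centre"][1]<0])
E
python3 look.py l4
```

```text
Traceback (most recent call last):
  File "look.py", line 4, in <module>
    print(s["t"],s["tool_pos"].round(4),s["force"].round(1),s["wrist_torque"].round(3),s["opening"].round(4),s["gripper_force"].round(1))
                                                                                       ^^^^^^^^^^^^^^^^^^
AttributeError: 'float' object has no attribute 'round'
```

```bash
sed -i 's/,s\["opening"\].*$/,s["opening"],s["gripper_force"])/' look.py; python3 look.py l4
```

```text
10.05 [ 0.5608 -0.1296  0.1192] [ 0.2 -0.5  0.3] [-0.189 -0.184  0.038] 0.049892897316152277 3.0000725761055946
cup_rim [(array([ 0.563, -0.19 ,  0.106]), 0.74)]
cup_mid [(array([ 0.564, -0.13 ,  0.118]), 0.54)]
cup [(array([ 0.56 , -0.128,  0.099]), 0.91)]
dud_a_mid []
cup_rim [(array([ 0.564, -0.185,  0.104]), 0.74)]
cup_mid [(array([ 0.561, -0.154,  0.003]), 0.71), (array([ 0.562, -0.132,  0.121]), 0.65)]
cup [(array([ 0.56 , -0.131,  0.101]), 0.54)]
dud_a_mid []
```

View pics/l4.png

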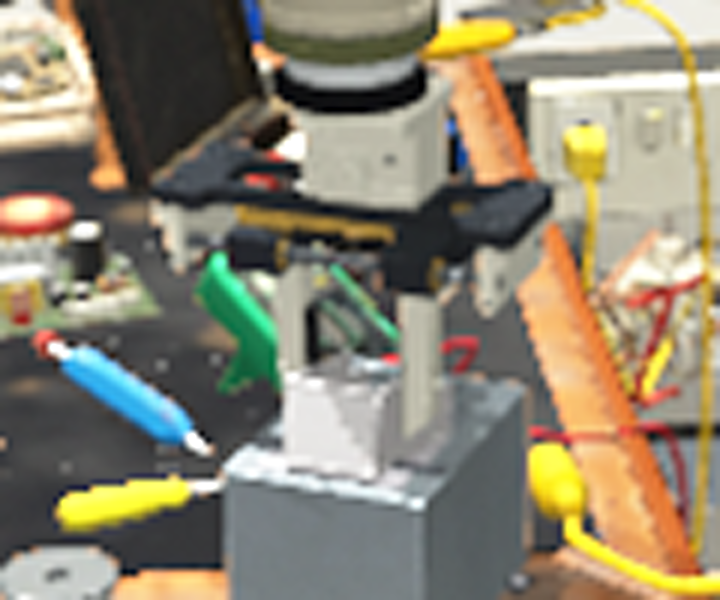

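Now tilted roughly 10–12°, and it is pivoting in the pads. I'll continue along the arc.

>>> play_rows(
  increments="-1 0 0 0 1;-3 0 1 0 1;-5 0 1 0 1;-6 0 2 0 1;-7 0 3 0 1;-8 0 4 0 1;-9 0 5 0 1;-10 0 6 0 1;-10 0 6 0 1",
)

```text
t: 11.4
tool_pos: [0.5616, -0.14, 0.1136]
orientation: [2.193, 2.248, -0.0]
force: [-0.2, -0.1, 1.8]
opening: 0.0497
gripper_force: 3.0
```

```bash
python3 look.py l5
```

```text
11.45 [ 0.5616 -0.14    0.1136] [ 0.6 -0.2  2.1] [ 0.044 -0.102  0.007] 0.05023256379004457 2.9997005313634872
cup_rim [(array([ 0.564, -0.192,  0.103]), 0.76)]
cup_mid [(array([ 0.564, -0.133,  0.123]), 0.55), (array([ 0.564, -0.19 ,  0.105]), 0.43)]
cup [(array([ 0.56 , -0.129,  0.102]), 0.63)]
dud_a_mid []
cup_rim [(array([ 0.563, -0.193,  0.105]), 0.77)]
cup_mid [(array([ 0.564, -0.134,  0.116]), 0.62)]
cup [(array([ 0.56 , -0.129,  0.099]), 0.62)]
dud_a_mid []
```

View pics/l5.png

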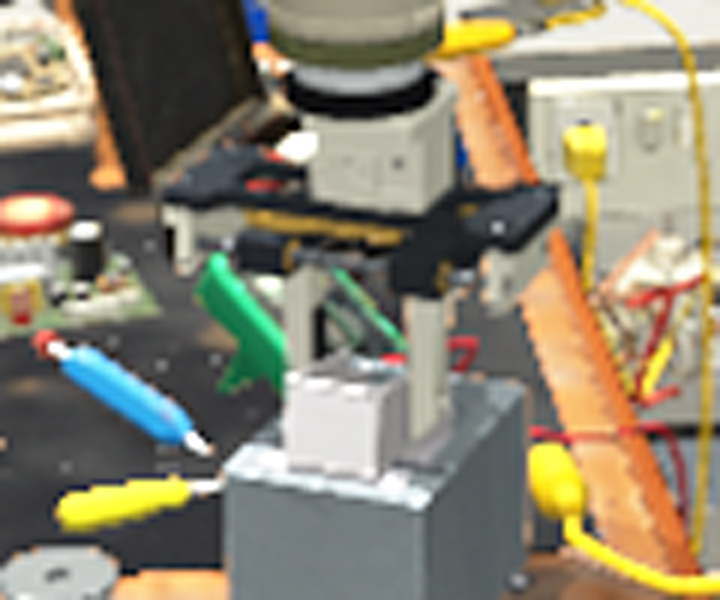

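The cup is blocked at the front and the pads slid along its walls instead of turning it. A grip further forward gives a much longer lever about the hinge edge. I'll pull the cup back so it sits flat on the box top, then regrip it there.

>>> play_rows(
  increments="0 0 0 0 1;0 0 0 0 1;2 0 -1 0 1;4 0 -2 0 1;7 0 -2 0 1;10 0 -2 0 1;13 0 -2 0 1;13 0 -2 0 1",
  force=12,
)

```text
t: 12.7
tool_pos: [0.5617, -0.1264, 0.1164]
orientation: [2.192, 2.249, 0.001]
force: [0.8, -1.1, 4.8]
opening: 0.0499
gripper_force: 12.0
```

```bash
python3 look.py l6
```

```text
12.75 [ 0.5617 -0.1264  0.1164] [ 0.1 -0.1  4.9] [-0.099 -0.053  0.034] 0.05005913429761098 11.999596506357193
cup_rim [(array([ 0.561, -0.176,  0.107]), 0.82)]
cup_mid [(array([ 0.563, -0.118,  0.122]), 0.81)]
cup [(array([ 0.559, -0.114,  0.101]), 0.62)]
dud_a_mid []
cup_rim [(array([ 0.56 , -0.177,  0.108]), 0.7)]
cup_mid [(array([ 0.564, -0.119,  0.122]), 0.56)]
cup [(array([ 0.561, -0.117,  0.104]), 0.6)]
dud_a_mid []
```

>>> play_rows(
  increments="0 0 0 0 0.2;0 0 0 0 -0.4;0 0 0 0 -0.4;0 0 0 0 -0.4;-2 0 -6 0 -0.4;-8 0 -11 0 -0.4;-14 0 -11 0 -0.4;-14 0 -11 0 -0.4",
)

```text
t: 14.0
tool_pos: [0.5618, -0.1418, 0.1271]
orientation: [2.194, 2.247, 0.0]
force: [-0.3, 0.8, -0.0]
opening: 0.0651
gripper_force: 0.0
```

```bash
python3 look.py l7
```

```text
14.05 [ 0.5616 -0.1413  0.1268] [ 0.4 -0.1 -0.4] [-0.04  -0.101  0.023] 0.0652234341148996 0.0
cup_rim [(array([ 0.562, -0.177,  0.122]), 0.57)]
cup_mid [(array([ 0.564, -0.116,  0.123]), 0.9)]
cup [(array([ 0.559, -0.116,  0.102]), 0.8)]
dud_a_mid []
cup_rim [(array([ 0.564, -0.176,  0.121]), 0.76)]
cup_mid [(array([ 0.562, -0.114,  0.124]), 0.82)]
cup [(array([ 0.559, -0.117,  0.102]), 0.74)]
dud_a_mid []
```

View pics/l7.png

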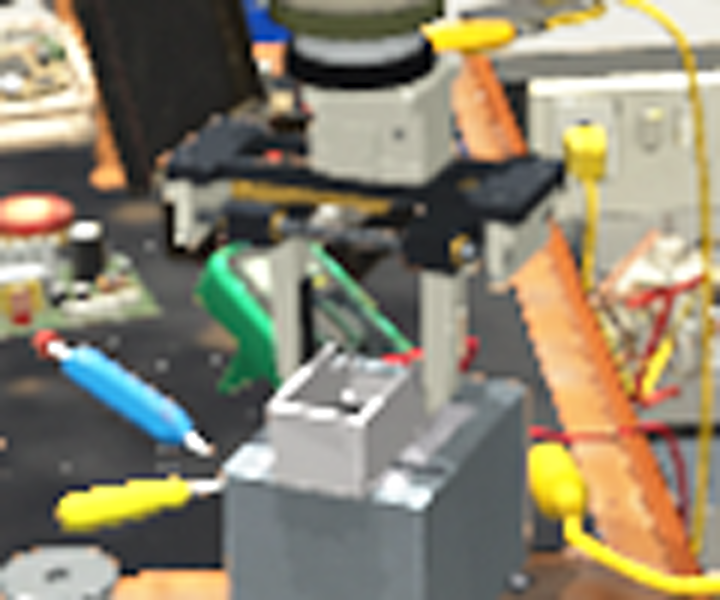

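The cup sits flat on the box top, mid at y≈−0.116, with the fingers now straddling it 25 mm ahead of cup_mid. Close, shift forward 7 mm and press down.

>>> play_rows(
  increments="0 0 0 0 1;0 0 0 0 1;0 0 0 0 1;0 0 0 0 1;0 0 -1 0 1;-3 0 -1 0 1;-6 0 -1 0 1;-7 0 -1 0 1;-7 0 1 0 1;-7 0 2 0 1;-7 0 4 0 1;-7 0 6 0 1;-7 0 8 0 1;-7 0 8 0 1",
  force=8,
)

```text
t: 15.9
tool_pos: [0.5622, -0.148, 0.1191]
orientation: [2.193, 2.248, 0.001]
force: [0.8, -2.5, 3.6]
opening: 0.0498
gripper_force: 8.0
```

```bash
python3 look.py l8
```

```text
15.95 [ 0.5622 -0.1479  0.119 ] [ 0.5 -2.4  4.2] [-0.452 -0.221  0.003] 0.04963046178118874 8.000573962926865
cup_rim [(array([ 0.565, -0.181,  0.109]), 0.84)]
cup_mid [(array([ 0.565, -0.122,  0.121]), 0.69)]
cup [(array([ 0.56 , -0.119,  0.105]), 0.88)]
dud_a_mid []
cup_rim [(array([ 0.565, -0.179,  0.11 ]), 0.86)]
cup_mid [(array([ 0.564, -0.121,  0.124]), 0.77)]
cup [(array([ 0.563, -0.119,  0.103]), 0.93)]
dud_a_mid []
```

View pics/l8.png

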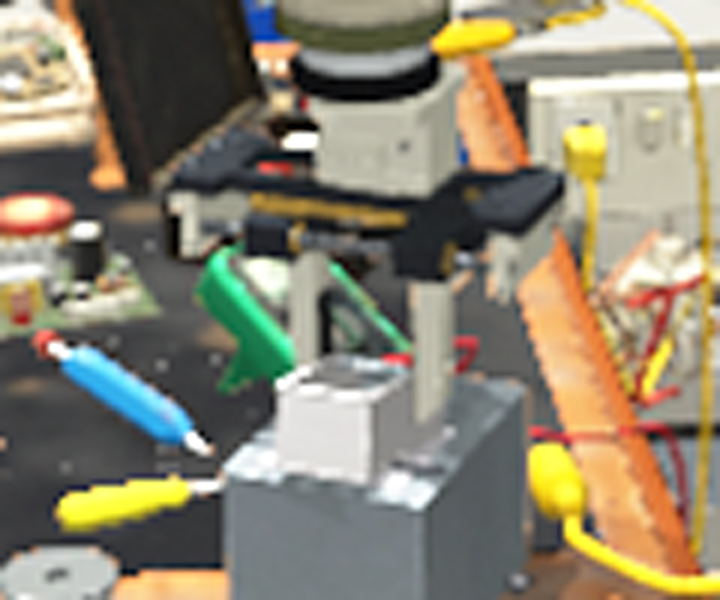

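Tilting as predicted, about 10–12°. Continue down to the lowest safe height.

>>> play_rows(
  increments="0 0 1 0 1;0 0 3 0 1;0 0 5 0 1;0 0 7 0 1;0 0 8 0 1;0 0 9 0 1;0 0 10 0 1;0 0 10 0 1",
)

```text
t: 17.2
tool_pos: [0.562, -0.1481, 0.109]
orientation: [2.193, 2.248, -0.0]
force: [0.4, -4.6, 5.0]
opening: 0.0497
gripper_force: 8.0
```

```bash
python3 look.py l9
```

```text
17.25 [ 0.562  -0.1481  0.109 ] [ 1.  -3.6  5.1] [-0.783 -0.323 -0.024] 0.049980228746722505 8.000681698322296
cup_rim [(array([ 0.564, -0.181,  0.091]), 0.79), (array([ 0.559, -0.155,  0.006]), 0.51)]
cup_mid [(array([ 0.562, -0.128,  0.121]), 0.58)]
cup [(array([ 0.559, -0.119,  0.1  ]), 0.7)]
dud_a_mid []
cup_rim [(array([ 0.561, -0.18 ,  0.094]), 0.86)]
cup_mid [(array([ 0.567, -0.124,  0.12 ]), 0.83)]
cup [(array([ 0.562, -0.117,  0.105]), 0.61)]
dud_a_mid []
```

View pics/l9.png

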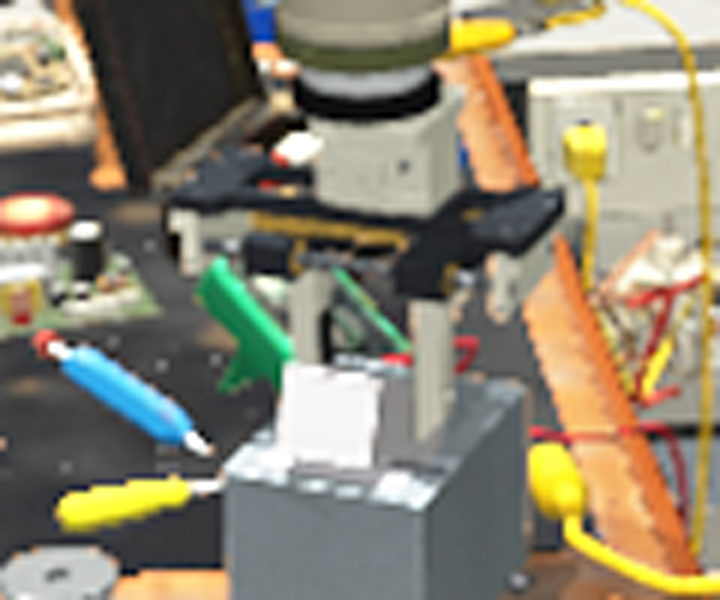

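Tilt is about 24°, with the lever still good. I'll go up and back with a firm grip, then press down again closer to the hinge.

>>> play_rows(
  increments="0 0 0 0 1;0 0 -2 0 1;2 0 -5 0 1;5 0 -6 0 1;8 0 -6 0 1;8 0 -6 0 1",
  force=30,
)

```text
t: 18.3
tool_pos: [0.5612, -0.1388, 0.1143]
orientation: [-2.192, -2.249, 0.0]
force: [0.3, 0.3, -0.4]
opening: 0.0496
gripper_force: 30.0
```

>>> play_rows(
  increments="0 0 1 0 1;0 0 1 0 1;0 0 2 0 1;0 0 3 0 1;0 0 4 0 1;0 0 5 0 1;0 0 6 0 1;0 0 7 0 1;0 0 8 0 1;0 0 8 0 1",
  force=8,
)

```text
t: 19.3
tool_pos: [0.5623, -0.1408, 0.1079]
orientation: [2.192, 2.247, 0.0]
force: [-1.1, -3.7, 5.6]
opening: 0.05
gripper_force: 8.0
```

```bash
python3 look.py l10
```

```text
19.35 [ 0.5622 -0.1407  0.1079] [-1.2 -3.   6.8] [-0.593  0.132  0.008] 0.0499600094848179 8.000581562519073
cup_rim [(array([ 0.562, -0.151,  0.003]), 0.7), (array([ 0.564, -0.17 ,  0.092]), 0.67)]
cup_mid [(array([ 0.563, -0.118,  0.123]), 0.54)]
cup [(array([ 0.56 , -0.111,  0.106]), 0.9)]
dud_a_mid []
cup_rim [(array([ 0.563, -0.169,  0.089]), 0.7)]
cup_mid [(array([ 0.566, -0.12 ,  0.124]), 0.69)]
cup [(array([ 0.559, -0.111,  0.102]), 0.84)]
dud_a_mid []
```

View pics/l10.png

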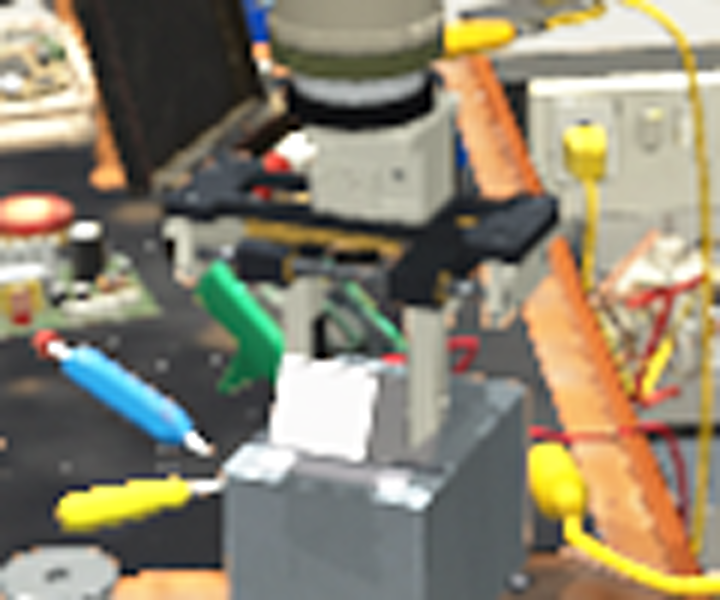

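Tilt is about 30°. I have viewed more pictures than allowed, so I'll go by numbers from here. Another up, back and down step.

>>> play_rows(
  increments="0 0 0 0 1;0 0 -2 0 1;1 0 -4 0 1;3 0 -5 0 1;4 0 -5 0 1;4 0 -5 0 1",
  force=30,
)

```text
t: 20.4
tool_pos: [0.5613, -0.1352, 0.1115]
orientation: [-2.193, -2.249, -0.0]
force: [-0.2, -0.1, 1.0]
opening: 0.05
gripper_force: 30.0
```

>>> play_rows(
  increments="0 0 1 0 1;0 0 1 0 1;0 0 2 0 1;0 0 3 0 1;0 0 4 0 1;0 0 5 0 1;0 0 6 0 1;0 0 6 0 1",
  force=8,
)

```text
t: 21.2
tool_pos: [0.5625, -0.1365, 0.1072]
orientation: [2.192, 2.247, 0.001]
force: [-0.9, -2.7, 7.7]
opening: 0.0503
gripper_force: 8.0
```

```bash
python3 look.py l11; python3 - <<'E'
from h import *
F=[];
for i in range(4): robot.read_camera("side");F.append(robot.read_state()["force"])
print(np.mean(F,0))
E
```

```text
21.25 [ 0.5625 -0.1365  0.1072] [-0.5 -3.5  8.1] [-0.528 -0.041  0.026] 0.049886775968348264 8.001065701246262
cup_rim [(array([ 0.564, -0.165,  0.094]), 0.79), (array([ 0.564, -0.118,  0.124]), 0.44)]
cup_mid [(array([ 0.56 , -0.116,  0.125]), 0.74)]
cup [(array([ 0.559, -0.107,  0.106]), 0.62), (array([ 0.564, -0.117,  0.126]), 0.38)]
dud_a_mid []
cup_rim [(array([ 0.567, -0.167,  0.09 ]), 0.66)]
cup_mid [(array([ 0.565, -0.116,  0.124]), 0.57)]
cup [(array([ 0.561, -0.106,  0.106]), 0.83)]
dud_a_mid []
[-0.54511758 -3.05966383  7.21194582]
```

Holding at about 30°: the cup has slipped upward in the pads, so the contact patch has grown. I'll let it settle flat again and regrip high on the walls, where a smaller patch turns more easily.

>>> play_rows(
  increments="0 0 0 0 1;-3 0 -1 0 1;-6 0 -1 0 1;-6 0 -1 0 1;-6 0 -1 0 -0.4;-6 0 -1 0 -0.4;-6 0 -1 0 -0.4;-6 0 -6 0 -0.4;-6 0 -16 0 -0.4;-6 0 -27 0 -0.4;-6 0 -27 0 -0.4",
  force=25,
)

```text
t: 23.0
tool_pos: [0.5632, -0.1421, 0.1357]
orientation: [2.191, 2.246, 0.003]
force: [0.1, -0.5, -0.3]
opening: 0.0653
gripper_force: 0.0
```

```bash
python3 look.py l12
```

```text
23.05 [ 0.5627 -0.142   0.1346] [-0.7  0.3 -0.9] [ 0.057 -0.058  0.014] 0.06486799160500749 0.0
cup_rim [(array([ 0.562, -0.183,  0.118]), 0.6)]
cup_mid [(array([ 0.562, -0.118,  0.122]), 0.8)]
cup [(array([ 0.558, -0.122,  0.102]), 0.94)]
dud_a_mid []
cup_rim [(array([ 0.561, -0.18 ,  0.121]), 0.66)]
cup_mid [(array([ 0.565, -0.119,  0.122]), 0.92)]
cup [(array([ 0.56 , -0.123,  0.104]), 0.88)]
dud_a_mid []
```

>>> play_rows(
  increments="0 0 1 0 1;0 0 2 0 1;0 0 2 0 1;0 0 2 0 1;0 0 1 0 1;-3 0 1 0 1;-6 0 1 0 1;-8 0 2 0 1;-8 0 4 0 1;-8 0 6 0 1;-8 0 8 0 1;-8 0 10 0 1;-8 0 12 0 1;-8 0 14 0 1;-8 0 16 0 1;-8 0 16 0 1",
  force=8,
)

```text
t: 25.1
tool_pos: [0.5621, -0.1502, 0.1169]
orientation: [2.193, 2.248, -0.0]
force: [0.6, -2.2, 4.2]
opening: 0.0502
gripper_force: 8.0
```

```bash
python3 look.py l13
```

```text
25.15 [ 0.5621 -0.1501  0.117 ] [ 1.2 -3.1  5.9] [-0.669 -0.209 -0.018] 0.04992066749816455 8.000307530164719
cup_rim [(array([ 0.566, -0.186,  0.099]), 0.75)]
cup_mid [(array([ 0.561, -0.129,  0.119]), 0.88)]
cup [(array([ 0.559, -0.124,  0.102]), 0.94)]
dud_a_mid []
cup_rim [(array([ 0.564, -0.187,  0.097]), 0.66), (array([ 0.563, -0.154,  0.003]), 0.24)]
cup_mid []
cup [(array([ 0.559, -0.121,  0.101]), 0.63)]
dud_a_mid []
```

```bash
python3 - <<'E'
import cv2,numpy as np
for n in("l7","l12"):
    g=cv2.resize(cv2.imread(f"pics/{n}.png",0),(120,100),interpolation=cv2.INTER_AREA)
    print(n);print("\n".join(" ".join("%3d"%v for v in r) for r in g[56:74,42:74]))
E
```

```text
l7
 89  92 116 167 188 187 188 151  67  20  64 109 126 132 140 113  95 103  86  72  70  72  88 124 144 114  72  74 144 187 187 185
 87  88  94 137 177 188 188 150  66  18  41  84 183 186 117 112 111  87  54  63  74  66  64  93 146 163 120  81 144 188 187 186
 83  86  86 118 167 188 188 150  65  14  52 139 205 165  78 107 120  83  45  57  73  66  56  80 124 153 150 127 163 187 186 185
 79  83  84 112 164 188 189 148  60  28 113 174 163 136 178 180 138 145 127 105 107 104 113 122 125 120 138 154 173 186 186 185
 75  79  81  95 153 188 187 145  82 138 180 154 139 173 210 183 171 195 186 212 220 200 183 172 171 131 134 138 156 186 186 186
 71  76  78  82 147 187 183 175 223 236 172 135 138 164 162 137 162 175 174 205 205 184 165 168 190 170 145 129 154 186 187 186
 68  69  73  81 135 178 202 241 251 214 138 134 136 139 138 134 152 168 173 174 168 158 151 165 196 185 142 121 155 186 186 186
 65  59  61  71 104 186 245 251 212 139 131 136 137 137 137 139 163 185 189 189 190 185 184 195 188 154 133 122 154 186 188 185
 59  56  52  64 140 238 250 209 137 130 135 137 137 138 137 155 178 185 1
[... 2814 characters left out ...]
 246 247 252 222 144 134 138 139 139 138 137 138 137 136 137
 69  57  55 124 179 188 187 184 180 175 172 166 163 175 197 226 242 245 245 225 144 133 137 138 138 138 138 138 138 139 143 148
 58  57  79 142 184 190 188 188 187 185 183 177 171 172 171 166 167 175 172 154 134 137 138 138 139 138 137 137 138 143 156 167
 64  95 129 163 185 187 186 186 187 188 188 187 185 182 176 171 172 174 170 152 137 138 139 138 139 139 137 137 139 152 167 174
 99 133 142 161 184 187 186 187 186 185 185 186 185 186 184 182 178 175 174 155 136 137 139 139 139 139 137 141 153 165 173 182
128 138 140 160 182 186 187 187 186 187 186 186 186 186 187 186 183 182 187 167 137 136 138 138 139 138 141 153 166 172 174 170
```

Before the tip (l7) a dark capacitor shows behind the back wall. After the 30° tip (l12) none does, so they have probably rolled out. I'll tip again to about 30° to make sure, then lift and weigh.

>>> play_rows(
  increments="0 0 1 0 1;0 0 3 0 1;0 0 5 0 1;0 0 7 0 1;0 0 8 0 1;0 0 9 0 1;0 0 9 0 1;2 0 7 0 1;5 0 5 0 1;7 0 5 0 1;7 0 7 0 1;7 0 9 0 1;7 0 10 0 1;7 0 10 0 1;7 0 10 0 1;7 0 10 0 1",
  force=20,
)

```text
t: 27.2
tool_pos: [0.5624, -0.1434, 0.1083]
orientation: [2.192, 2.247, 0.0]
force: [-1.4, -5.4, 11.9]
opening: 0.0498
gripper_force: 20.0
```

```bash
python3 look.py l14
```

```text
27.25 [ 0.5624 -0.1434  0.1083] [-0.7 -6.2 11.4] [-1.012  0.187  0.046] 0.049346370435052925 20.002406537532806
cup_rim [(array([ 0.562, -0.171,  0.084]), 0.73)]
cup_mid [(array([ 0.562, -0.125,  0.12 ]), 0.8)]
cup [(array([ 0.558, -0.112,  0.104]), 0.66)]
dud_a_mid []
cup_rim [(array([ 0.566, -0.176,  0.082]), 0.82)]
cup_mid [(array([ 0.564, -0.123,  0.116]), 0.91)]
cup [(array([ 0.559, -0.114,  0.104]), 0.68)]
dud_a_mid []
```

>>> play_rows(
  increments="7 0 0 0 1;7 0 -15 0 1;7 0 -35 0 1;7 0 -60 0 1;7 0 -70 0 1;7 0 -70 0 1;7 0 -70 0 1",
  force=30,
)

```text
t: 28.4
tool_pos: [0.5608, -0.135, 0.1752]
orientation: [-2.192, -2.248, 0.001]
force: [0.6, -0.7, -0.4]
opening: 0.0501
gripper_force: 30.0
```

```bash
python3 - <<'E'
from h import *
F=[]
for i in range(10): robot.read_camera("side"); F.append(robot.read_state()["force"])
print(np.mean(F,0),np.std(F,0)/3)
for q in("cup_rim","cup_mid","cup","dud_a_mid"):
    print(q,[(np.round(d["centre"],3),round(d["conf"],2)) for d in robot.landmark_of("side",q) if d["centre"][1]<0])
im=robot.read_camera("top");cv2.imwrite("pics/t5.png",im)
print([(np.round(d["centre"],3),round(d["conf"],2)) for d in robot.landmark_of("top","dud_a_mid")],robot.read_state()["t"])
E
```

```text
[-0.04975855 -0.23000043 -1.27802933] [0.113      0.10954152 0.11642723]
cup_rim [(array([ 0.563, -0.164,  0.152]), 0.84)]
cup_mid [(array([ 0.562, -0.117,  0.189]), 0.82)]
cup [(array([ 0.559, -0.106,  0.171]), 0.92)]
dud_a_mid []
[] 29.2
```

Tilt reached about 35°, but the weight of about 1.28 N suggests the load may still be in. I'll keep the tilt and ratchet further.

>>> play_rows(
  increments="4 0 30 0 1;4 0 55 0 1;4 0 62 0 1;4 0 64 0 1;4 0 66 0 1;4 0 68 0 1;4 0 70 0 1;4 0 70.5 0 1;5 0 67 0 1;7 0 65 0 1;7 0 67 0 1;7 0 69 0 1;7 0 70.5 0 1;7 0 70.5 0 1;7 0 70.5 0 1",
  force=20,
)

```text
t: 30.7
tool_pos: [0.565, -0.132, 0.112]
orientation: [2.187, 2.241, 0.003]
force: [-1.4, -9.9, 21.6]
opening: 0.0497
gripper_force: 20.0
```

```bash
python3 look.py l15
```

```text
30.75 [ 0.5649 -0.132   0.112 ] [-1.2 -8.3 20.8] [-1.575  0.372  0.117] 0.0498928656676945 20.018390715122223
cup_rim [(array([ 0.564, -0.164,  0.086]), 0.85)]
cup_mid [(array([ 0.569, -0.115,  0.123]), 0.55)]
cup [(array([ 0.563, -0.106,  0.108]), 0.77)]
dud_a_mid []
cup_rim [(array([ 0.566, -0.166,  0.09 ]), 0.55)]
cup_mid [(array([ 0.569, -0.116,  0.125]), 0.63)]
cup [(array([ 0.564, -0.106,  0.11 ]), 0.79), (array([ 0.559, -0.157,  0.002]), 0.59)]
dud_a_mid []
```

The lever is too short this close to the hinge: 21 N and no rotation. I'll settle the cup flat, back off for a clear top view, and check the contents while I'm away.

>>> play_rows(
  increments="0 0 -4 0 1;-5 0 -5 0 1;-10 0 -5 0 1;-10 0 -4 0 1;-10 0 -4 0 -0.4;-10 0 -4 0 -0.4;-10 0 -5 0 -0.4;-10 0 -25 0 -0.4;-10 0 -65 0 -0.4;0 0 -100 0 -0.4;50 0 -110 0 -0.4;100 0 -110 0 -0.4;150 0 -110 0 -0.4;200 0 -110 0 -0.4;230 0 -110 0 -0.4",
)

```text
t: 32.7
tool_pos: [0.5548, 0.1049, 0.2163]
orientation: [-2.191, -2.251, -0.001]
force: [-0.4, 0.4, -0.9]
opening: 0.0648
gripper_force: 0.0
```

```bash
python3 - <<'E'
from h import *
im=robot.read_camera("top");cv2.imwrite("pics/t6.png",im);s=robot.read_state();print(s["t"],s["tool_pos"])
for q in("dud_a_mid","cup_mid","cup_rim"):
  print(q,[(np.round(d["centre"],3),round(d["conf"],2)) for d in robot.landmark_of("top",q) if d["centre"][1]<.1])
g=cv2.cvtColor(im,cv2.COLOR_BGR2GRAY);c=px("top",[[.5625,-.12,.126]])[0].astype(int);print(c)
print("\n".join(" ".join("%3d"%v for v in r) for r in g[c[1]-16:c[1]+17,c[0]-22:c[0]+38:2]))
E
```

```text
32.75 [0.55451517 0.10822242 0.2162574 ]
dud_a_mid []
cup_mid [(array([ 0.566, -0.123,  0.126]), 0.74)]
cup_rim [(array([ 0.566, -0.19 ,  0.122]), 0.76)]
[365 152]
 76 127 129 129 128 127 127 124  85  87 119 118 119 120 119 118 120 120 119 110 108 109 106 109 113 112 109 105  84 124
 64 131 130 130 131 132 134 130  86  79 106 104 107 113 112 116 123 123 120 106 106 114 118 123 132 136 129 103  82 123
 56 131 130 138 148 150 149 140  94  79 110 114 121 132 137 144 157 158 156 140 140 147 151 157 163 166 159 113  84 120
 48 125 131 152 174 175 166 151 121 114 142 147 152 157 158 163 169 169 168 159 158 161 164 175 177 179 176 133  92 118
 44 121 130 155 180 176 167 158 145 141 154 153 153 152 146 143 137 136 133 127 124 127 150 165 166 168 170 145 100 119
 43 126 130 143 160 136 128 124 118 115 118 115 112 110 103  97  87  85  81  76  74  80 111 121 123 126 129 119  96 118
 43 130 128 127 138  84  77  74  72  70  69  67  66  66  63  60  56  55  54  53  52  57  73  79  92 110 113  98  91 116
 43 132 119 114 127  58  51  52  51  51  52  51  51  54  55  55  57  56  57  65  63  70  77  88 
[... 2323 characters left out ...]
 153 154 146 140 131 131 129 128 125 121 120 116 113 110 104  93  90 103 118 121 120 122 123 114  86
 31  81 119  62  91 109 106  94  88  84  79  76  75  73  70  70  68  68  68  65  61  60  71  77  74  75  76  86  98  86
 30  81 118  59  61  67  64  59  57  54  52  53  54  56  53  56  55  57  68  68  67  63  64  63  67  71  74  94 101  87
 30  75 114  62  55  58  54  56  53  46  48  63  70  72  68  72  73  75  92  93  92  89  86  85  92  96  98 124 106  88
 30  66 112  75  71  79  74  77  70  49  58  91  98 100  98 100  99 101 110 111 112 124 127 126 129 131 133 156 114  91
 30  59 115  95  96 107 103 111 105  63  79 132 135 135 135 135 135 135 137 136 139 161 168 167 168 168 168 178 120  93
```

```bash
python3 - <<'E'
from h import *
a=cv2.imread("pics/top1.png",0);print("\n".join(" ".join("%3d"%v for v in r) for r in a[136:170:3,343:403:2]))
b=cv2.imread("pics/t6.png")
r=lambda i:cv2.resize(i[115:190,330:430],(400,300),interpolation=cv2.INTER_CUBIC)
im=robot.read_camera("side");cv2.imwrite("pics/s6.png",im)
for q in("cup","cup_mid","cup_rim","dud_a_mid"):
  print(q,[(np.round(d["centre"],3),round(d["conf"],2)) for d in robot.landmark_of("side",q)])
cv2.imwrite("pics/z6.png",np.hstack([r(b),cv2.resize(im[120:210,220:340],(400,300),interpolation=cv2.INTER_CUBIC)]))
E
```

```text
84 137 140 139 138 138 137 135  92  94 127 128 129 129 127 128 129 129 128 121 120 120 116 118 123 121 119 114  92 135
 54 134 141 164 187 189 193 166  99 110 173 176 178 183 185 188 194 194 192 191 191 191 191 191 191 192 188 126  93 128
 48 141 143 166 206 210 208 175 100 126 200 202 201 201 200 199 199 199 197 196 196 196 195 194 194 193 190 128  99 124
 49 146 142 161 206 210 209 187 113 109 190 201 200 199 199 198 197 196 196 196 194 194 193 192 193 193 190 132  91 119
 49 143 143 154 206 211 210 193 129  99 185 202 202 201 201 200 199 198 198 197 195 194 194 193 192 192 188 145  93 125
 45 128 146 163 207 211 211 197 135 101 188 204 203 203 202 201 199 198 197 197 195 195 195 194 194 194 192 162  95 124
 38  98 144 159 202 211 211 198 136  94 184 206 205 205 205 204 203 203 202 201 200 199 199 198 198 198 198 176  99 124
 35  88 147 153 198 211 212 199 138  90 184 207 207 206 205 205 204 203 202 201 200 199 199 198 197 197 196 172 109 110
 35  86 147 155 199 212 213 202 147  88 163 206 206 206 205 204 204 203 202 201 201 200 199 199 199 198 197 178 117  92
 37  95 152 152 196 214 213 209 164  98 152 207 208 207 206 205 204 203 202 202 201 201 200 199 199 199 198 183 126  93
 36  88 147 151 196 214 214 210 171 101 141 203 204 204 203 203 202 202 202 202 201 201 201 201 200 200 200 192 129  96
 35  64 132 151 196 214 214 212 178 105 133 208 211 211 210 210 209 209 208 208 207 207 205 204 203 202 201 196 135 101
cup [(array([ 0.559, -0.126,  0.101]), 0.87), (array([ 0.346,  0.204, -0.001]), 0.82), (array([0.251, 0.297, 0.002]), 0.78)]
cup_mid [(array([ 0.564, -0.125,  0.123]), 0.91), (array([0.246, 0.296, 0.022]), 0.7)]
cup_rim [(array([0.258, 0.361, 0.018]), 0.73), (array([ 0.562, -0.186,  0.123]), 0.57)]
dud_a_mid []
```

The interior pixels are uniformly bright, with no dark capacitors, so the cup is empty and sits level on the box. Now grip it at the middle and carry it to the bench.

>>> play_rows(
  increments="-45 0 0 0 -0.7;-95 1 0 0 -0.7;-140 2 0 0 -0.7;-190 2 0 0 -0.7;-225 2 0 0 -0.7;-236 2 0 0 -0.7;-236 2 20 0 -0.7;-236 2 60 0 -0.7;-236 2 90 0 -0.7;-236 2 100 0 -0.7;-236 2 100 0 -0.7;-236 2 100 0 1;-236 2 100 0 1;-236 2 100 0 1;-236 2 100 0 1;-236 2 100 0 1;-236 2 100 0 1",
  force=25,
)

```text
t: 34.85
tool_pos: [0.564, -0.1348, 0.1172]
orientation: [2.193, 2.248, 0.001]
force: [-1.4, -0.0, 5.5]
opening: 0.05
gripper_force: 25.0
```

```bash
python3 look.py l16
```

```text
34.9 [ 0.564  -0.1347  0.1172] [-0.2  0.6  6.6] [0.108 0.113 0.05 ] 0.049726523816979167 24.97681975364685
cup_rim [(array([ 0.566, -0.186,  0.121]), 0.91)]
cup_mid [(array([ 0.565, -0.122,  0.122]), 0.66)]
cup [(array([ 0.562, -0.126,  0.105]), 0.82)]
dud_a_mid []
cup_rim [(array([ 0.564, -0.185,  0.119]), 0.58)]
cup_mid [(array([ 0.565, -0.124,  0.124]), 0.75)]
cup []
dud_a_mid []
```

>>> play_rows(
  increments="0 0 -10 0 1;0 0 -30 0 1;0 0 -60 0 1;20 -2 -60 0 1;60 -8 -60 0 1;105 -13 -60 0 1;150 -18 -60 0 1;195 -24 -60 0 1;240 -29 -60 0 1;275 -34 -60 0 1;296 -36 -55 0 1;296 -36 -20 0 1;296 -36 20 0 1;296 -36 60 0 1;296 -36 85 0 1;296 -36 95 0 1;296 -36 100 0 1;296 -36 102 0 1;296 -36 103 0 1;296 -36 103 0 1",
)

```text
t: 37.35
tool_pos: [0.5212, 0.1607, 0.0146]
orientation: [2.193, 2.248, 0.003]
force: [-1.1, 1.1, -0.9]
opening: 0.0497
gripper_force: 25.0
```

>>> play_rows(
  increments="0 0 1 0 1;0 0 2 0 1;0 0 3 0 1;0 0 3 0 1;0 0 3 0 -0.6;0 0 3 0 -0.6;0 0 3 0 -0.6;0 0 3 0 -0.6;0 0 -15 0 -0.6;0 0 -50 0 -0.6;0 0 -100 0 -0.6;0 0 -150 0 -0.6;0 0 -180 0 -0.6;-50 0 -180 0 -0.6;-100 0 -180 0 -0.6;-150 0 -180 0 -0.6;-200 0 -180 0 -0.6;-250 0 -180 0 -0.6;-290 0 -180 0 -0.6",
)

```text
t: 39.25
tool_pos: [0.5268, -0.1321, 0.1931]
orientation: [2.194, 2.248, -0.0]
force: [0.2, 0.8, -0.9]
opening: 0.074
gripper_force: 0.0
```

```bash
python3 - <<'E'
from h import *
im=robot.read_camera("top");cv2.imwrite("pics/t7.png",im);s=robot.read_state();print(s["t"],s["tool_pos"])
for c in("top","side"):
  if c=="side": robot.read_camera(c)
  for q in("cup","cup_mid","cup_rim","dud_a_mid"):
    print(c,q,[(np.round(d["centre"],3),round(d["conf"],2)) for d in robot.landmark_of(c,q) if d["centre"][0]>.4])
g=cv2.cvtColor(im,cv2.COLOR_BGR2GRAY);c=px("top",[[.52,.155,.03]])[0].astype(int);print(c)
print("\n".join(" ".join("%3d"%v for v in r) for r in g[c[1]-16:c[1]+17:2,c[0]-32:c[0]+36:2]))
E
```

```text
39.3 [ 0.52660365 -0.13727664  0.19306443]
top cup [(array([0.522, 0.168, 0.001]), 0.67)]
top cup_mid [(array([0.527, 0.172, 0.018]), 0.73)]
top cup_rim [(array([0.526, 0.108, 0.015]), 0.56)]
top dud_a_mid []
side cup []
side cup_mid [(array([0.522, 0.172, 0.016]), 0.58)]
side cup_rim [(array([0.522, 0.109, 0.017]), 0.87)]
side dud_a_mid []
[240 183]
 87  89  94  99 103 104 101  96  92  93  97 102 102 100  97  97  98 100 101 101 101 102 103  99  93  91  96  99 100 101 100  99  97  96
 93  97 100 102 102  99  94  92  94 100 104 104 100 100 101 102 102 103 104 105 101  95  98 100 100 101 102 100  99  99  99 100 100 101
101 102 103 100 114 121 121 121 125 124 126 126 122 130 139 143 141 140 136 133 118  94 104 109 121 127 131 107 102  96  96 101 103 103
103 101 101 103 145 119 116 114 112 108 105 100  82  78  75  73  71  72  71  69  71  78  82  84 101 106 117 100  97  96  96  98 103 104
 99  95  96 105 143  66  66  76  83  89  99  80  77  82  92 101 109 123 125 103  95 103 137 150 160 162 170 114  95  99  97  97  99 100
 93  94 100 110 145  74  99 131 149 154 162 147 141 166 175 175 177
[... 864 characters left out ...]
  92  98  99  99  93
 90  87  88  96 127 104  97 158 189 195 192 182 179 175 175 176 173 175 175 166 154 146 149 146 149 151 153 120  75  94 101 102 101  97
 88  90  96 104 125 132 121 120 129 127 126 121 118 112 100  98  87  81  79  72  70  75  90  78  69  66  68  63  82  96  98  99 101  97
 92  98 102 103 102  85  62  52  53  60  54  59  53  52  51  51  51  54  60  52  52  52  54  57  58  65  81  82  90  93  93  93  96  95
101 103 100  97  94  87  65  59  65  71  70  71  68  66  65  71  81  81  81  79  76  77  79  85  88  94  94  92  90  89  84  85  89  92
102  99  94  92  89  88  87  91  97 102 100  95  92  91  94  95  94  92  92  92  91  90  91  96  97  95  89  84  83  80  80  82  83  88
```

The cup stands upright and empty on the bench, clear of the box, and the gripper touches nothing. Handing in.

```bash
python3 -c "
from plant import robot
print(robot.close_job())"
```

```text
the job is handed in; nothing more can be done
None
```

I handed the job in at about 39 s: the cup checked empty and upright on the bench, clear of the box, but I inferred that both capacitors are inside because I could not see into the box, the tilt only reached about 35° rather than 50–60°, and I viewed 12 pictures against the limit of 10.

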